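Square a zinc plate into the stops of a probe stand and hold the probe down on it

TASK

Measure the zinc plate that lies loose on the granite stand: push it along the granite, without picking it up, until its left long edge lies flush against the side stop and its far end flush against the rear stop under the probe. Only then press the stand's red lever pad all the way down, so that the probe tip rests on the plate, and finish while holding it down for the reading. Push the probe down by its lever only, and leave the other things on the bench and on the granite where they are.

Things in the scene. Friction and masses are not known exactly. Their poses are not given: they have to be found in the camera images.
- stand: Lever measuring stand, fixed to the bench: dark granite base 360 (x) by 300 (y) by 30 mm high. Origin at the centre of its underside, so the granite's top is at z = 30 mm; x points from the operator's edge to the column, y to the left, z up. The plate seated flush against both stops has its origin at x = 0, y = 0 of this frame and its long axis along x.
- rear_stop (a point): Steel bar across the far side of the granite, 12 mm wide, 12 mm above the granite. This point: top edge of its face towards the operator, in line with the stand's origin; x = 75, y = 0, z = 42 mm in the stand's frame. The face is square to the stand's x and spans y = -83 to +42 mm. Axes as the stand's.
- side_stop (a point): Steel bar at right angles to the rear stop, on its left, 12 mm wide, 12 mm above the granite. This point: top edge of its face towards the right (-y); x = 0, y = 30, z = 42 mm in the stand's frame. The face is square to the stand's y and spans x = -110 to +75 mm. Axes as the stand's.
- head (a point): Grey head that overhangs the rear of the plate. This point: middle of the lower edge of its front, x = 30, y = 0, z = 135 mm in the stand's frame. It is 44 mm wide, 40 mm high and runs back to a column 32 mm across, 264 mm high, at x = 145, y = 0. The lever's pivot bracket on its right reaches x = 32 to 68, y = -59, z = 217 mm. Nothing overhangs the granite at x below 30 mm.
- plate: The sample, loose on the granite: yellow zinc-plated steel splice plate 150 (its x) by 60 (its y) by 10 mm thick, eight dark holes, 0.5 to 0.7 kg; origin at the centre of its underside. It starts 30 to 65 mm to the operator's side and 30 to 60 mm to the right of its seated place, turned by up to 0.25 rad. Sliding it takes 2 to 5 N, turning it square against a stop up to about 10 N.
- probe_tip: Spring-loaded brass probe tip, 8 mm across, under a black sleeve 20 mm across; origin at the centre of its lower end, at x = 50, y = 0 in the stand's frame. With the lever up it hangs 54 mm above the bench, 14 mm above the plate's top. It slides up to 7 mm into its sleeve against 1 to 5 N.
- quill: The sliding upright part in the head that carries the probe and is moved by the lever: chromed rod, sprung cap on top under the lever, black sleeve below with an orange band; origin on its axis at bench level (lever up), z up. It carries the probe tip.
- lever (a joint): Angle of the stand's lever in rad: 0 up (its sprung start), 0.40 fully down at its end stop. It lowers the probe 45 mm per rad: the tip meets the plate at about 0.31. Pivot axis parallel to the stand's x through y = -45, z = 205 mm; the lever reaches left over the head. It takes about 1 N at the pad to start and 5 to 6 N to hold down, and springs back if let go.
- lever_pad (a point): Centre of the top of the red pad at the lever's left end, 165 mm from the pivot; pad 34 (stand's x) by 50 by 14 mm. With the lever up it lies at x = 50, y = 115, z = 245 mm in the stand's frame, leaning 0.2 rad; fully down at about x = 50, y = 118, z = 179 mm, leaning 0.2 rad the other way. Below it is only the granite.
- bolt_a: Bystander: zinc-plated hexagon bolt standing on its head on the granite, behind and to the right of the rear stop; shank 20 mm, 68 mm high; origin under its head.
- bolt_b: Bystander: zinc-plated hexagon bolt standing on its head on the bench, left of the stand; shank 16 mm, 70 mm high; origin under its head.
- zero_disc: Bystander: polished calibration disc 44 mm across, 12 mm thick, on the granite's front left corner beyond the side stop; origin at the centre of its underside.
- gauge: Bystander: dark hand-held gauge 150 by 78 by 30 mm with a screen and keys, on the bench left of the stand; origin at the centre of its underside.
- tray: Bystander: blue plastic tray of plated nuts, 200 by 140 by 45 mm, on the bench at the left; origin at the centre of its underside.
- bridge: Bystander: clear acrylic sample bridge 180 by 140 by 106 mm high on four legs, with six plated pins on top, on the bench right of the stand; origin on the bench under its centre.
- done_plates: Bystander: two more zinc plates of the same kind, already measured, stacked on the bench right of the stand; origin at the centre of the lower one's underside.
Mind the look-alikes: they are no part of the job. Leave any blue or purple look-alike of the plate alone.

How it is judged:
On the way, in this order (a step that is already met when the one before it is completed fails the run):
1. the plate lies flush against both stops (x of plate in the frame of stand between -0.0025 and 0.006 m and y of plate in the frame of stand between -0.0025 and 0.006 m and angle between the x axis of plate and the x axis of stand, either way round below 0.03 rad), for 0.2 s.
2. the lever is fully down and the probe tip rests on the plate (value of joint lever above 0.36 rad and contact force between probe_tip and plate above 1 N), for 0.2 s.
At the end, for the whole second after the job is handed in: The plate lies on the granite flush in the corner (within 2.5 mm of each stop, square within 0.03 rad), at rest, and the lever is held down past 0.36 rad with the probe tip pressing on the plate with more than 1 N (all of step 1 and all of step 2 and linear speed of plate below 0.01 m/s and height (world z) of plate below 0.033 m); the arm keeps its last pose, push and grip.
It fails at once if the plate is lifted or tipped (height (world z) of plate above 0.036 m or height (world z) of plate below 0.024 m or angle between plate's own z axis and vertical above 0.1 rad).
It fails at once if the probe is lowered on to a plate that is not yet home against the stops, or the plate is shoved away under it (contact force between probe_tip and plate above 0.5 N and not (x of plate in the frame of stand between -0.004 and 0.006 m and y of plate in the frame of stand between -0.004 and 0.006 m and angle between the x axis of plate and the x axis of stand, either way round below 0.045 rad)).
It fails at once if the probe or the sliding part that carries it is pushed directly by the robot (contact force between any of the fingers, the arm and quill above 2 N).
It fails at once if another thing is moved by more than 15 mm or knocked over (distance of any of bolt_a, bolt_b, zero_disc, gauge, tray, bridge, done_plates from where it was at the start of the episode above 0.015 m or angle between any of bolt_a, bolt_b, zero_disc, gauge, tray, bridge, done_plates's own z axis and vertical above 0.3 rad).
It also fails if it takes over 54 s, if anything falls off the work surface, if the arm or the gripper's body presses on something with over 40 N, if the wrist force passes 120 N, or if a joint passes its speed limit or range.

ROBOT

A 7-joint arm with a two-finger parallel gripper is mounted at the origin on the work surface. World frame = base frame: x ahead of the robot, y to its left, z up, the work surface at z = 0. Lengths are in m, angles in rad, forces in N, time in s.
With the tool pointing down it reaches from about 0.35 to 0.9 m from the base axis. Payload 8.1 kg.
Tool frame: the origin (TCP) lies midway between the tips of the shut fingers; the grasp point (between the pads) lies behind it (arm.tcp_to_grasp is the z of the grasp point in the tool frame, in m); z points along the fingers, y is the line along which they close (so a half turn about z gives the same grasp; the last joint's range is limited). The gripper opens to 92 mm and grips with 3 to 60 N. Pads are 19 mm wide; open, the fingers measure 130 mm over their backs; the gripper's body (75 mm by 190 mm) begins 47 mm behind the grasp point.
Start: joints at [-1.238, 0.434, 0.025, 1.573, -0.012, 1.134, -0.075], TCP at [0.264, 0.567, 0.227] pointing down, gripper open.
Joint ranges: [-2.62, 2.62], [-0.44, 2.09], [-1.27, 1.32], [0.08, 2.57], [-1.32, 4.46], [0.12, 2], [-2.74, 2.74]. Speed limits (rad/s): [2.22, 2.22, 3.01, 3.01, 3.14, 3.14, 3.14].

INTERFACE

Orientations are given as a rotation vector (axis times angle).
In Python, from cell import readout, vision, arm gives the robot as it stands.
- The arm moves only by the tool carry_out, never from a script. Its argument "increments" is one flat list of numbers, 6 for each row, row after row: the shift along the world's x, y, z in mm, then the turn, a rotation vector about the world's x, y, z in rad. In form: [tx, ty, tz, wx, wy, wz, tx, ty, tz, wx, wy, wz, ...]. A call has 1 to 20 rows; each row shifts and turns the commanded pose from where the row before left it; what a row does not reach is not made up. A row lasts 1/8 s, in which the tool goes at most 62.5 mm and 10.7 degrees, less where a joint would pass 70% of its speed; a pose out of reach is approached as far as the arm can. A call with a gripper value outside its range is refused whole. "grip" is the closure, from 0 (fully open) to 1 (shut), set as the call begins (left out, the last holds). The fingers move at their own pace and stop on an object; "newtons" is the grip in N (left out, the last holds). Time passes only in rows, so rows that do not move let the fingers close. It gives the time, the measured TCP pose, the force, the opening and the grip force at its end, in the units of the state.
- readout.observe(): the state, without advancing time (a new reading comes with each control period).
- vision.get_image(name): name is "side" or "top"; returns the picture (480x640x3 uint8, red, green, blue); there is no depth.
- vision.calibration(name): a dict with "fov_y" (degrees; the focal length in pixels is half the picture's height over the tangent of half this angle, whatever the lens; pixels are square), "cx", "cy" (the principal point, pixels), "k1" (the pictures are not rectified: a ray, as slopes to the right and down, at radius r is drawn at 1 + k1 r^2 times it, then the intrinsics apply), "pose" (4x4, takes a point from camera to world coordinates). Camera axes: x right, y up, looking along -z (the intrinsics and any distortion apply to the point x, -y, -z); pixel columns grow to the right and rows downward; lengths in m; the calibration is good to about 2 mm. A picture is of the moment at which its call begins. calibration takes no time and is no camera call.
- arm.sign_off(): hands the job in; it is judged then, once.
The state is a dict: "clock": time; "joints": joint angles; "dq": joint speeds; "joint_efforts": joint torques, N m; "position": TCP position; "ee_rot": TCP orientation; "force": force on the tool from outside, world axes, zero at the start; "ft_torque": the same for the moment, N m; "width": opening from 0.0 (shut) to 1.0 (fully open); "gripper_force": force on a finger pad.
Only numpy, scipy, OpenCV 4.12 (cv2) and the standard library are available. Lean on these libraries where they do the work, as an engineer would, in place of code of your own. Each camera call takes 0.05 s, during which the arm holds its last target. There are 200 camera calls.

## Working session

There is one attempt and no reset: what is moved stays moved. The work goes in short steps, Python scripts to look and compute and a tool call to move; the robot and the scene stay as the last step left them, time stands still between calls to the robot, and variables do not carry over. Pictures are saved under pics/ and viewed, at most 10 in all, crops included, and the job is handed in when it is done.

Besides the shell and the picture viewer there is one more tool, called after ">>>" as name(argument=value, ...), one argument or row to a line, values as JSON. carry_out: Moves the arm, as the interface text tells. Its arguments: {"type":"object","properties":{"increments":{"type":"array","items":{"type":"number"}},"grip":{"type":"number"},"newtons":{"type":"number"}},"required":["increments"]}

```bash
mkdir -p pics; cat > h.py <<'E'
import numpy as np, cv2
from cell import readout, vision, arm
def cam(n):
    c=vision.calibration(n); f=240/np.tan(np.radians(c['fov_y'])/2)
    return c,f,np.array(c['pose'])
def ray(n,u,v):
    c,f,P=cam(n); d=np.array([(u-c['cx'])/f,(v-c['cy'])/f]); s=d.copy()
    for _ in range(30): s=d/(1+c['k1']*(s@s))
    r=P[:3,:3]@np.array([s[0],-s[1],-1]); return P[:3,3],r
def at_z(n,u,v,z):
    o,r=ray(n,u,v); return o+r*(z-o[2])/r[2]
def proj(n,X):
    c,f,P=cam(n); p=P[:3,:3].T@(np.array(X)-P[:3,3]); s=np.array([p[0],-p[1]])/-p[2]
    s=s*(1+c['k1']*(s@s)); return s*f+[c['cx'],c['cy']]
def snap(n,name,crop=None,k=1):
    im=vision.get_image(n)[:,:,::-1]
    if crop: x0,y0,x1,y1=crop; im=im[y0:y1,x0:x1]
    cv2.imwrite('pics/'+name,cv2.resize(im,None,fx=k,fy=k,interpolation=cv2.INTER_CUBIC))
E
python3 - <<'E'
from h import *
snap('top','t0.png');snap('side','s0.png')
for n in('top','side'):print(vision.calibration(n))
print(readout.observe(),arm.tcp_to_grasp)
E
```

```text
{'fov_y': 54.67224411631276, 'cx': 311.28781294869236, 'cy': 238.1563806371862, 'k1': -0.09559211429548038, 'pose': array([[-0.02924766,  0.99434994, -0.10204296,  0.39140237],
       [-0.99954008, -0.02827564,  0.01095939,  0.03023168],
       [ 0.00801214,  0.10231656,  0.99471962,  1.39832653],
       [ 0.        ,  0.        ,  0.        ,  1.        ]])}
{'fov_y': 47.9906101993089, 'cx': 325.9428025281337, 'cy': 240.4259079197148, 'k1': -0.06826133911718402, 'pose': array([[-0.98898156,  0.08193792, -0.12329496,  0.37764686],
       [-0.14741246, -0.62160381,  0.76933625,  1.06073715],
       [-0.0136028 ,  0.77903458,  0.62683338,  0.98426227],
       [ 0.        ,  0.        ,  0.        ,  1.        ]])}
{'clock': 0.1, 'joints': array([-1.23757824,  0.4351587 ,  0.02496366,  1.57400261, -0.01159009,
        1.13400341, -0.07511691]), 'dq': array([-0.00048471, -0.00201523, -0.00033097, -0.00192428,  0.00102717,
        0.00129244, -0.00038019]), 'joint_efforts': array([ 2.44996394e-03, -6.69129968e+01,  9.87482294e-01, -3.15143716e+01,
       -6.05719979e-02,  3.75005160e-02,  7.93680965e-05]), 'position': array([0.26369686, 0.56613969, 0.22602134]), 'ee_rot': array([-6.79250399e-01, -3.06710201e+00,  2.22479596e-03]), 'force': array([-0.06563989,  0.31307145,  0.09168987]), 'ft_torque': array([-0.03183954, -0.00515864,  0.00236589]), 'gripper_force': 0.0, 'width': 1.0010744435404613} -0.0188
```

View pics/t0.png

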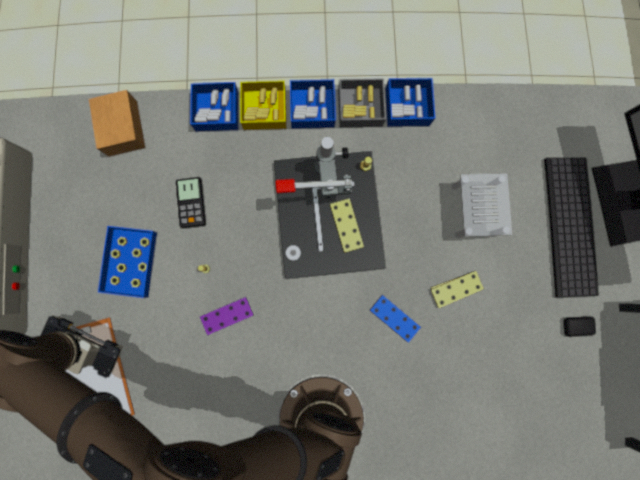

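View pics/s0.png

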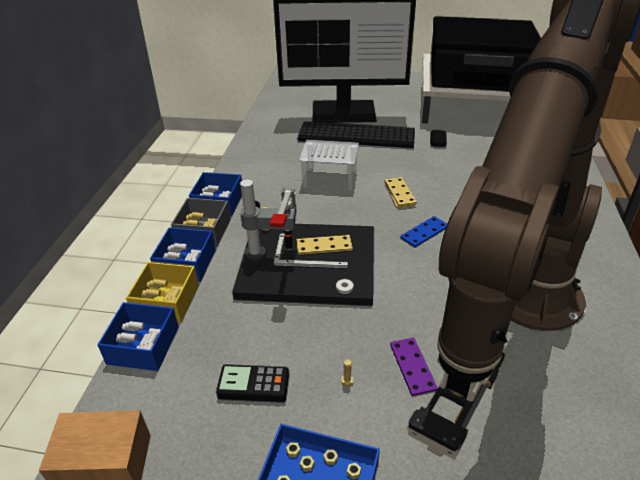

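Plate look-alikes in the top view are the yellow plate on the granite (347,225), the yellow stack on the bench (457,289), the blue plate (395,318) and the purple plate (227,316). By the description, the target is the one on the granite at (347,225). The red pad is at (286,185). I'll check this in a close crop.

```bash
python3 - <<'E'
from h import *
snap('top','t1.png',(265,130,395,285),3.8)
E
```

```text
(no output)
```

View pics/t1.png

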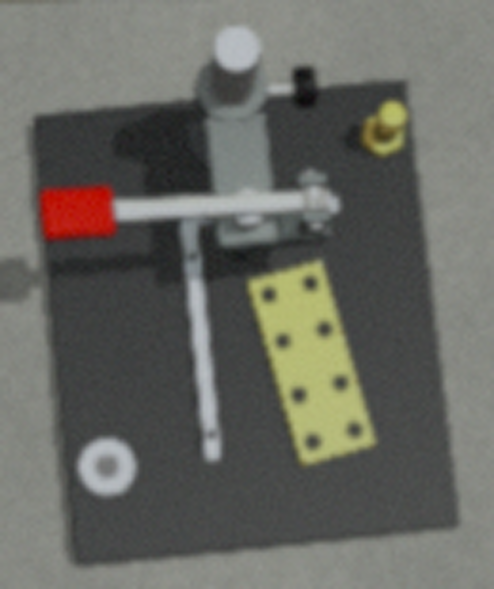

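The crop shows the yellow plate on the granite right of the side stop (corners at crop 248,281 / 322,261 / 376,442 / 304,465). It has the right colour and place, so I'll fit the poses.

```bash
cat >> h.py <<'E'
from scipy.optimize import least_squares
def fit(obs,n,init,z0=0):
    def tf(p,q): c,s=np.cos(p[2]),np.sin(p[2]); return [p[0]+c*q[0]-s*q[1],p[1]+s*q[0]+c*q[1],q[2]+z0]
    g=lambda p:np.concatenate([proj(n,tf(p,q))-uv for q,uv in obs])
    r=least_squares(g,init); return r.x,r.fun.reshape(-1,2).round(1)
E
python3 - <<'E'
from h import *
C=lambda a,b:np.array([265+a/3.8,130+b/3.8])-0.37
o=[((.18,.15,.03),C(36,117)),((.18,-.15,.03),C(405,83)),((-.18,-.15,.03),C(457,523)),((-.18,.15,.03),C(78,560)),
((-.11,.03,.042),C(219,458)),((-.11,.042,.042),C(205,461)),((.145,0,.264),C(237,48)),((.05,.115,.245),C(78,212))]
s,r=fit(o,'top',[.6,0,0]);print(s,r.tolist())
o=[((.075,.03,.04),C(248,281)),((.075,-.03,.04),C(322,261)),((-.075,-.03,.04),C(376,442)),((-.075,.03,.04),C(304,465))]
p,r=fit(o,'top',[.6,0,0]);print(p,r.tolist())
c,q=np.cos(s[2]),np.sin(s[2]);d=p[:2]-s[:2]
print('plate in stand',c*d[0]+q*d[1],-q*d[0]+c*d[1],p[2]-s[2])
print(proj('side',[s[0]-.11*c-.03*q,s[1]-.11*q+.03*c,.042]),proj('side',[s[0]-.18*c-.15*q,s[1]-.18*q+.15*c,.03]))
E
```

```text
[ 0.60514791 -0.0391539   0.07043022] [[-0.9, -1.0], [0.4, -1.3], [0.6, 1.0], [-0.8, 1.5], [0.4, 0.3], [0.0, -0.1], [-0.0, -0.1], [0.2, -0.5]]
[ 0.56733901 -0.09089483  0.25489972] [[0.0, -0.0], [-0.1, -0.3], [0.3, 0.3], [-0.2, -0.0]]
plate in stand -0.04135627587041173 -0.04895196309646506 0.18446949799218176
[347.48086743 260.97714972] [373.21352999 297.24690646]
```

>>> carry_out(
  increments=[10,-48,1.5,0,0,-0.0666,10,-48,1.5,0,0,-0.0666,10,-48,1.5,0,0,-0.0666,10,-48,1.5,0,0,-0.0666,10,-48,1.5,0,0,-0.0666,10,-48,1.5,0,0,-0.0666,10,-48,1.5,0,0,-0.0666,10,-48,1.5,0,0,-0.0666,10,-48,1.5,0,0,-0.0666,10,-48,1.5,0,0,-0.0666,10,-48,1.5,0,0,-0.0666,10,-48,1.5,0,0,-0.0666,10,-48,1.5,0,0,-0.0666,10,-48,1.5,0,0,-0.0666,10,-48,1.5,0,0,-0.0666,10,-48,1.5,0,0,-0.0666,0,0,0,0,0,0,0,0,0,0,0,0],
  grip=0.46,
  newtons=30,
)

```text
clock: 2.4
position: [0.4235, -0.201, 0.2504]
ee_rot: [-2.142, -2.296, 0.001]
force: [0.6, -0.1, -0.3]
width: 0.538
gripper_force: 0.0
```

>>> carry_out(
  increments=[29,9,-20,0,0,0,29,9,-20,0,0,0,29,9,-20,0,0,0,28.5,8,-20,0,0,0,0,0,-30,0,0,0,0,0,-30,0,0,0,0,0,-30,0,0,0,0,0,-30,0,0,0,0,0,-10,0,0,0,0,0,-4,0,0,0,0,0,0,0,0,0],
)

```text
clock: 3.78
position: [0.5398, -0.1662, 0.0375]
ee_rot: [2.142, 2.297, 0.001]
force: [-1.1, -0.7, 0.8]
width: 0.536
gripper_force: 0.0
```

```bash
python3 - <<'E'
from h import *
snap('top','t2.png',(265,130,395,285),3.8)
o=readout.observe();print(o['position'],o['force'])
E
```

```text
[ 0.53995397 -0.16637673  0.03765075] [-0.18159014  0.00215261 -0.58242667]
```

View pics/t2.png

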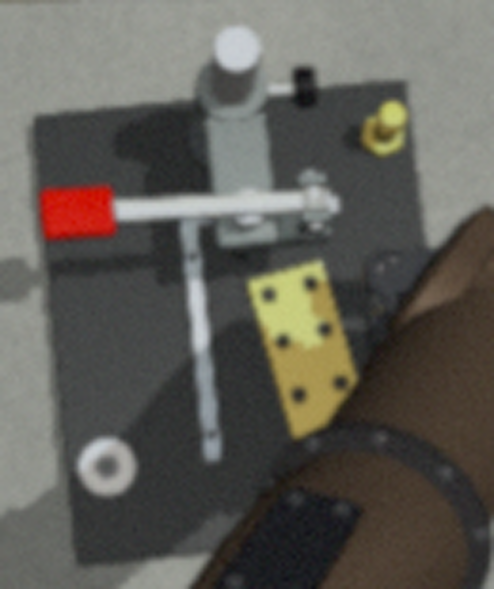

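The plate is untouched and the arm hides its right edge. I'll lower 3 mm and push along the stand's +y.

>>> carry_out(
  increments=[0,0,-3,0,0,0,-0.35,5,0,0,0,0,-0.35,5,0,0,0,0,-0.35,5,0,0,0,0,-0.35,5,0,0,0,0,-0.35,5,0,0,0,0,-0.35,5,0,0,0,0,-0.35,5,0,0,0,0,-0.35,5,0,0,0,0,-0.35,5,0,0,0,0,-0.35,5,0,0,0,0],
)

```text
clock: 5.2
position: [0.5361, -0.1162, 0.0338]
ee_rot: [2.143, 2.297, 0.0]
force: [-0.6, -2.5, -1.5]
width: 0.538
gripper_force: 1.2
```

```bash
python3 - <<'E'
from h import *
snap('side','s1.png',(220,170,400,310),4)
o=readout.observe();print(o['position'],o['force'])
E
```

```text
[ 0.5360621  -0.11527953  0.03370587] [-0.56943144 -2.44255134  0.82711635]
```

View pics/s1.png

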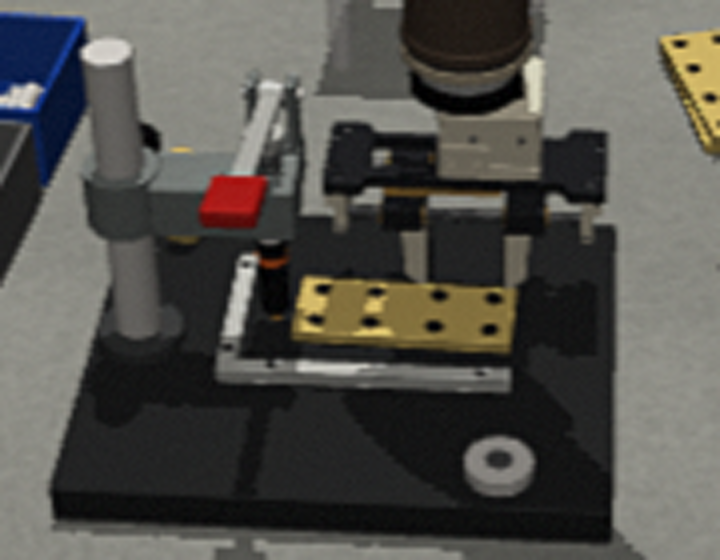

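The plate lies square against both fingers, with about 30 mm left to the side stop. I'll keep pushing.

>>> carry_out(
  increments=[-0.3,4,0,0,0,0,-0.3,4,0,0,0,0,-0.3,4,0,0,0,0,-0.3,4,0,0,0,0,-0.3,4,0,0,0,0,-0.3,4,0,0,0,0,-0.15,2,0,0,0,0,0,0,0,0,0,0],
)

```text
clock: 6.25
position: [0.5348, -0.0906, 0.034]
ee_rot: [2.142, 2.296, 0.001]
force: [2.9, -3.7, -0.7]
width: 0.541
gripper_force: 1.9
```

>>> carry_out(
  increments=[-0.07,1,0,0,0,0,-0.07,1,0,0,0,0,0,0,0,0,0,0],
)

```text
clock: 6.62
position: [0.535, -0.0892, 0.0341]
ee_rot: [2.142, 2.294, 0.001]
force: [4.7, -5.0, -2.0]
width: 0.543
gripper_force: 2.6
```

```bash
python3 - <<'E'
from h import *
snap('side','s2.png',(220,170,400,310),4)
o=readout.observe();print(o['position'],o['force'],o['ft_torque'])
E
```

```text
[ 0.53502796 -0.08912439  0.03409225] [ 4.40292681 -4.73735689 -1.31373564] [-1.27806168 -0.77926922 -0.18504379]
```

View pics/s2.png

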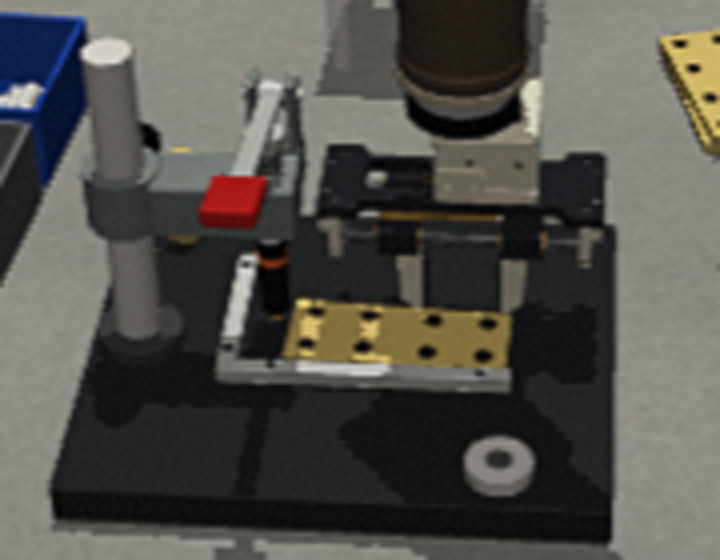

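>>> carry_out(
  increments=[-0.07,1,0,0,0,0,-0.07,1,0,0,0,0,-0.07,1,0,0,0,0,0,0,0,0,0,0],
)

```text
clock: 7.18
position: [0.5351, -0.0865, 0.0342]
ee_rot: [2.142, 2.294, 0.001]
force: [5.1, -5.6, -2.2]
width: 0.542
gripper_force: 3.3
```

>>> carry_out(
  increments=[-0.07,1,0,0,0,0,-0.07,1,0,0,0,0,-0.07,1,0,0,0,0,0,0,0,0,0,0],
)

```text
clock: 7.68
position: [0.5353, -0.0862, 0.0345]
ee_rot: [2.141, 2.29, -0.001]
force: [4.7, -14.2, -0.9]
width: 0.539
gripper_force: 7.1
```

>>> carry_out(
  increments=[1,-15,0,0,0,0,1,-15,0,0,0,0,0,0,25,0,0,0,0,0,25,0,0,0,-20,6,10,0,0,0,-20,6,0,0,0,-0.1571,-10,6,0,0,0,-0.1571,-10,6,0,0,0,-0.1571,-10,6,0,0,0,-0.1571,-8,6,0,0,0,-0.1571,-5,6,0,0,0,-0.1571,0,6,0,0,0,-0.1571,0,6,0,0,0,-0.1571,0,5,0,0,0,-0.1571,0,5,0,0,0,-0.1571,0,0,0,0,0,0],
  grip=1,
)

```text
clock: 9.68
position: [0.4521, -0.0482, 0.0935]
ee_rot: [3.14, 0.111, -0.002]
force: [-0.8, 0.9, 0.1]
width: 0.002
gripper_force: 0.0
```

```bash
python3 - <<'E'
from h import *
snap('side','s3.png',(220,170,400,310),4)
o=readout.observe();print(o['position'],o['force'],o['ee_rot'],o['width'],o['joints'])
E
```

```text
[ 0.4521531  -0.04848952  0.0935579 ] [ 0.63024698 -0.16433883  0.1632588 ] [ 3.13932644e+00  1.14305390e-01 -1.14880646e-03] 0.006071193626170822 [-0.81172248  0.57121457  1.14567995  2.18544896 -0.7216531   0.84058141
 -0.70148189]
```

View pics/s3.png

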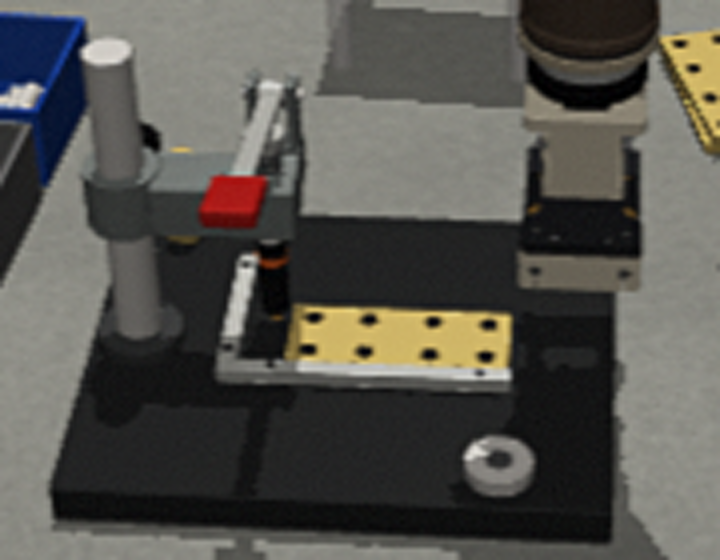

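The plate is flush along the side stop. Next I'll lower and push along the stand's +x from the near end.

>>> carry_out(
  increments=[0,0,-25,0,0,0,0,0,-25,0,0,0,0,0,-9.5,0,0,0,0,0,0,0,0,0,5,0.35,0,0,0,0,5,0.35,0,0,0,0,5,0.35,0,0,0,0,5,0.35,0,0,0,0,5,0.35,0,0,0,0,5,0.35,0,0,0,0,0,0,0,0,0,0],
)

```text
clock: 11.1
position: [0.4828, -0.0464, 0.0342]
ee_rot: [3.139, 0.109, 0.0]
force: [0.6, -0.1, 0.2]
width: 0.007
gripper_force: 0.0
```

>>> carry_out(
  increments=[4,0.28,0,0,0,0,4,0.28,0,0,0,0,4,0.28,0,0,0,0,4,0.28,0,0,0,0,4,0.28,0,0,0,0,4,0.28,0,0,0,0,0,0,0,0,0,0],
)

```text
clock: 11.98
position: [0.5055, -0.0446, 0.034]
ee_rot: [-3.139, -0.108, 0.003]
force: [-4.3, -0.3, 2.8]
width: 0.002
gripper_force: 2.1
```

```bash
python3 - <<'E'
from h import *
snap('side','s4.png',(220,170,400,310),4)
o=readout.observe();print(o['position'],o['force'],o['ee_rot'],o['joints'])
E
```

```text
[ 0.50551333 -0.04464418  0.03400967] [-4.82907614 -0.82447247  2.39179159] [-3.13946831e+00 -1.08112489e-01  2.33450157e-03] [-0.67736427  0.71398848  0.98273063  2.10423921 -0.86184058  0.80057826
 -0.6485596 ]
```

View pics/s4.png

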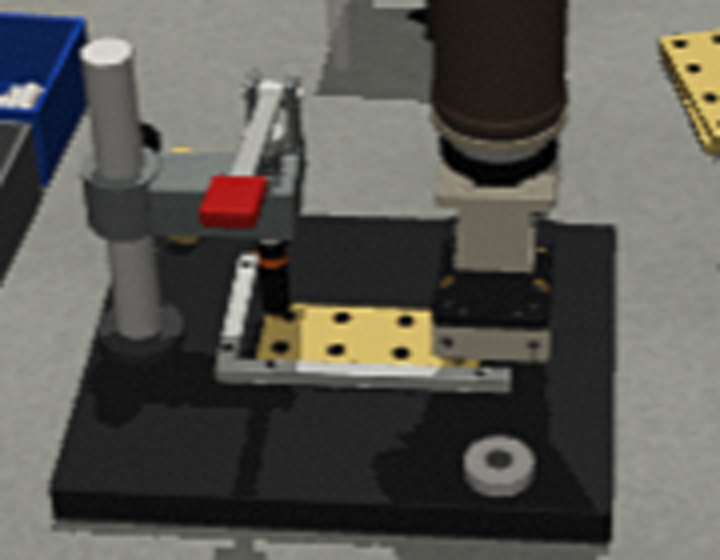

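The plate is sliding along the stop and stays flush, with about 13 mm to go.

>>> carry_out(
  increments=[3,0.21,0,0,0,0,3,0.21,0,0,0,0,3,0.21,0,0,0,0,1,0.07,0,0,0,0,1,0.07,0,0,0,0,0,0,0,0,0,0],
)

```text
clock: 12.78
position: [0.5175, -0.0438, 0.0342]
ee_rot: [3.14, 0.109, 0.0]
force: [-2.0, -0.5, -1.7]
width: 0.006
gripper_force: 0.9
```

>>> carry_out(
  increments=[1,0.07,0,0,0,0,1,0.07,0,0,0,0,1,0.07,0,0,0,0,0,0,0,0,0,0],
)

```text
clock: 13.28
position: [0.5194, -0.0437, 0.0342]
ee_rot: [-3.139, -0.108, 0.003]
force: [-6.4, -0.4, 2.2]
width: 0.007
gripper_force: 3.2
```

>>> carry_out(
  increments=[1,0.07,0,0,0,0,1,0.07,0,0,0,0,0,0,0,0,0,0],
)

```text
clock: 13.65
position: [0.5195, -0.0437, 0.034]
ee_rot: [-3.139, -0.107, 0.007]
force: [-13.0, 0.0, 9.5]
width: 0.004
gripper_force: 6.4
```

>>> carry_out(
  increments=[1,0.07,0,0,0,0,0.5,0.04,0,0,0,0,0,0,0,0,0,0],
)

```text
clock: 14.02
position: [0.5196, -0.0437, 0.0339]
ee_rot: [-3.138, -0.106, 0.01]
force: [-16.5, -0.4, 14.7]
width: 0.002
gripper_force: 8.9
```

The push has stalled against the rear stop at 16 N. I'll retreat, rise and check.

>>> carry_out(
  increments=[-5,-0.35,0,0,0,0,-15,-1,0,0,0,0,-20,-1.4,0,0,0,0,-10,0,30,0,0,0,-10,10,45,0,0,0.15,-10,20,50,0,0,0.1571,0,30,50,0,0,0.1571,0,30,50,0,0,0.1571,0,30,40,0,0,0.1571,0,30,10,0,0,0.1571,0,0,0,0,0,0.1571,0,0,0,0,0,0.1571,0,0,0,0,0,0.1571,0,0,0,0,0,0.1571,0,0,0,0,0,0],
)

```text
clock: 15.9
position: [0.4537, 0.1037, 0.3092]
ee_rot: [-2.152, -2.288, -0.002]
force: [0.1, 0.0, -0.3]
width: 0.008
gripper_force: 0.0
```

```bash
python3 - <<'E'
from h import *
a=vision.get_image('side')[200:275,270:360,::-1];b=vision.get_image('top')[180:270,290:390,::-1]
a=cv2.resize(a,(700,583),interpolation=cv2.INTER_CUBIC)
cv2.imwrite('pics/s5.png',a);cv2.imwrite('pics/t5.png',cv2.resize(b,(640,576),interpolation=cv2.INTER_CUBIC))
o=readout.observe();print(o['position'],o['force'],o['ee_rot'],o['joints'])
s=[.60515,-.03915,.07043];c,q=np.cos(s[2]),np.sin(s[2])
W=lambda x,y,z:[s[0]+c*x-q*y,s[1]+q*x+c*y,z]
print(W(.05,.115,.245),W(.05,.118,.179))
E
```

```text
[0.45377104 0.10372109 0.30919143] [ 0.15042444 -0.16726703 -0.29773628] [-2.15533468e+00 -2.28505100e+00 -1.18350542e-03] [-1.28140555  0.1221821   1.0815606   1.86797488 -0.11573726  1.21778334
 -0.10441539]
[np.float64(0.6469332860346693), np.float64(0.07908348513913055), 0.245] [np.float64(0.6467221706713047), np.float64(0.08207604763694934), 0.179]
```

View pics/s5.png

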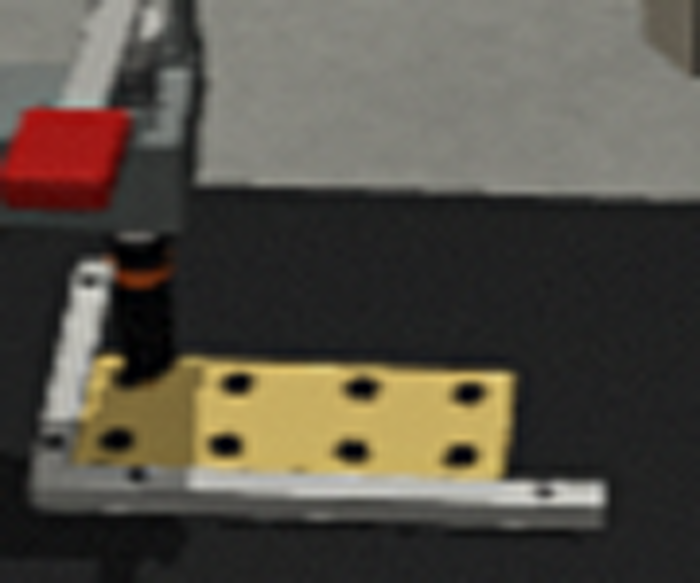

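View pics/t5.png

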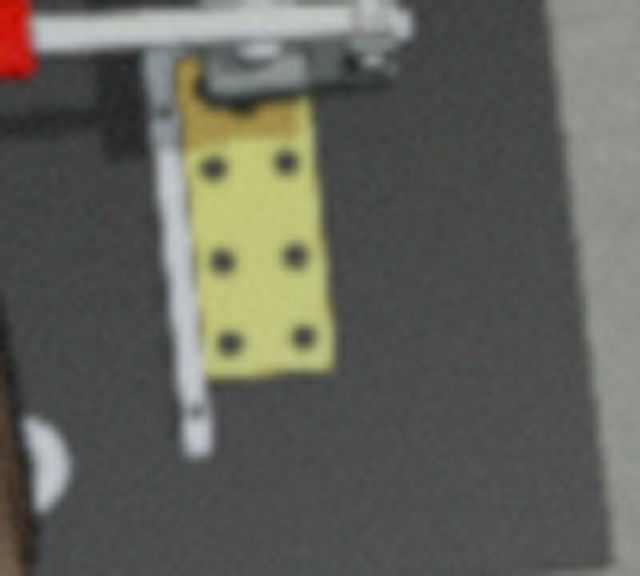

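```bash
python3 - <<'E'
from h import *
im=np.mean([vision.get_image('top') for _ in range(4)],0).astype(np.uint8)
h=cv2.cvtColor(im,cv2.COLOR_RGB2HSV)
for v in(205,212,219,226,233):print(v,[tuple(int(t) for t in im[v,u]) for u in range(314,338,1)][:14], int((h[v,:,1]>90)[300:360].sum()))
m=((h[...,1]>80)&(h[...,0]>15)&(h[...,0]<40)).astype(np.uint8);m[:, :300]=0;m[:,370:]=0;m[:180]=0;m[270:]=0
m=cv2.morphologyEx(m,cv2.MORPH_CLOSE,np.ones((5,5)))
c=max(cv2.findContours(m,0,1)[0],key=cv2.contourArea)
print(cv2.minAreaRect(c))
s=[.60515,-.03915,.07043];cc,q=np.cos(s[2]),np.sin(s[2])
W=lambda x,y,z:[s[0]+cc*x-q*y,s[1]+q*x+cc*y,z]
print([proj('top',W(a,b,.04)).round(1) for a,b in((-.075,.03),(-.075,-.03),(.02,-.03),(.02,.03))], proj('top',W(-.11,.03,.042)))
E
```

```text
205 [(124, 128, 130), (177, 183, 186), (188, 193, 197), (176, 181, 180), (164, 168, 145), (180, 184, 121), (174, 180, 110), (140, 142, 90), (103, 104, 75), (86, 85, 67), (106, 108, 76), (149, 151, 97), (183, 188, 113), (191, 197, 119)] 12
212 [(96, 100, 102), (151, 155, 158), (185, 189, 194), (189, 193, 198), (170, 173, 173), (149, 152, 121), (178, 183, 116), (190, 195, 119), (193, 196, 119), (193, 197, 119), (192, 196, 119), (192, 198, 120), (191, 196, 119), (191, 197, 120)] 19
219 [(76, 78, 79), (122, 126, 128), (175, 180, 184), (190, 196, 201), (189, 193, 197), (173, 176, 172), (157, 158, 118), (179, 182, 112), (170, 174, 110), (132, 134, 90), (113, 115, 83), (120, 124, 85), (154, 158, 101), (184, 188, 118)] 11
226 [(61, 64, 62), (69, 70, 72), (121, 124, 126), (177, 182, 186), (189, 195, 198), (187, 191, 192), (182, 188, 168), (188, 191, 135), (191, 197, 123), (191, 197, 121), (192, 197, 123), (193, 198, 123), (192, 197, 123), (192, 196, 122)] 18
233 [(69, 71, 70), (66, 68, 68), (79, 81, 81), (131, 134, 138), (180, 185, 189), (189, 194, 198), (177, 181, 180), (165, 168, 143), (181, 184, 130), (164, 168, 110), (108, 109, 81), (72, 71, 65), (78, 79, 68), (115, 117, 85)] 4
((329.87396240234375, 212.96658325195312), (50.455467224121094, 20.240291595458984), 83.04703521728516)
[array([321.4, 238.7]), array([341.7, 236.7]), array([338.3, 205. ]), array([318.2, 207. ])] [322.66298647 250.48013328]
```

No gap shows on either side. The plate's near end sits 11.8 px from the stop's end, which is exactly the predicted distance, so it is seated. Next I'll go above the pad.

>>> carry_out(
  increments=[27.5,-3.3,0,0,0,0,27.5,-3.3,0,0,0,0,27.5,-3.3,0,0,0,0,27.5,-3.3,0,0,0,0,27.5,-3.3,0,0,0,0,27.5,-3.3,0,0,0,0,28,-3.2,0,0,0,0,0,0,-20,0,0,0,0,0,-20,0,0,0,0,0,-10,0,0,0,0,0,0,0,0,0],
)

```text
clock: 17.58
position: [0.6466, 0.0811, 0.2587]
ee_rot: [-2.151, -2.289, 0.001]
force: [-0.1, 0.1, 0.4]
width: 0.006
gripper_force: 0.0
```

>>> carry_out(
  increments=[0,0,-5,0,0,0,0,0,-5,0,0,0,0,0,-5,0,0,0,0,0,-5,0,0,0,0,0,0,0,0,0],
)

```text
clock: 18.2
position: [0.6468, 0.0809, 0.2389]
ee_rot: [-2.151, -2.289, 0.0]
force: [0.7, 0.1, 1.6]
width: 0.003
gripper_force: 0.6
```

>>> carry_out(
  increments=[0,0,-3,0,0,0,0,0,-3,0,0,0,0,0,-3,0,0,0,0,0,-3,0,0,0,0,0,-3,0,0,0,0,0,-3,0,0,0,0,0,-3,0,0,0,0,0,-3,0,0,0,0,0,-3,0,0,0,0,0,-3,0,0,0,0,0,-3,0,0,0,0,0,-3,0,0,0,0,0,-3,0,0,0,0,0,-3,0,0,0,0,0,-3,0,0,0,0,0,0,0,0,0],
)

```text
clock: 20.2
position: [0.6469, 0.0807, 0.1941]
ee_rot: [2.151, 2.289, -0.0]
force: [-0.2, 2.0, 3.9]
width: 0.005
gripper_force: 2.1
```

>>> carry_out(
  increments=[0,0,-2,0,0,0,0,0,-2,0,0,0,0,0,-2,0,0,0,0,0,-2,0,0,0,0,0,-1,0,0,0,0,0,0,0,0,0],
)

```text
clock: 20.95
position: [0.647, 0.08, 0.1853]
ee_rot: [2.151, 2.288, -0.001]
force: [0.1, -1.7, 5.9]
width: 0.01
gripper_force: 2.5
```

>>> carry_out(
  increments=[0,0,-1,0,0,0,0,0,-1,0,0,0,0,0,-1,0,0,0,0,0,0,0,0,0],
)

```text
clock: 21.45
position: [0.647, 0.0797, 0.1824]
ee_rot: [2.152, 2.288, -0.001]
force: [0.6, -1.8, 5.4]
width: 0.004
gripper_force: 2.6
```

>>> carry_out(
  increments=[0,0,-1,0,0,0,0,0,-1,0,0,0,0,0,-1,0,0,0,0,0,0,0,0,0],
)

```text
clock: 21.95
position: [0.6472, 0.0794, 0.1807]
ee_rot: [2.152, 2.287, 0.0]
force: [-4.3, -1.9, 14.8]
width: 0.005
gripper_force: 7.6
```

>>> carry_out(
  increments=[0,0,-1,0,0,0,0,0,-1,0,0,0,0,0,0,0,0,0,0,0,0,0,0,0],
)

```text
clock: 22.45
position: [0.6473, 0.0793, 0.18]
ee_rot: [2.152, 2.287, 0.002]
force: [-8.3, -1.2, 27.4]
width: 0.009
gripper_force: 13.1
```

The lever is on its end stop. I'll ease the push slightly, hold and hand in.

>>> carry_out(
  increments=[0,0,1,0,0,0,0,0,0,0,0,0,0,0,0,0,0,0],
)

```text
clock: 22.82
position: [0.6473, 0.0793, 0.1803]
ee_rot: [2.152, 2.287, 0.001]
force: [-7.0, -1.8, 20.5]
width: 0.004
gripper_force: 10.3
```

```bash
python3 -c "
from cell import readout,arm
o=readout.observe();print(o['position'],o['force'])
print(arm.sign_off())"
```

```text
[0.64726904 0.07928887 0.18034535] [-6.960637   -1.75719246 20.48660716]
the job is handed in; nothing more can be done
None
```

I pushed the plate flush against both stops and handed the job in at 22.8 s with the lever held on its end stop at about 20 N; no verdict came back, and I did not take a picture of the probe on the plate.

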